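Bin the marked rejects, then hold the sound cup up in the glazing tongs

TASK

First clear the two cups with red-crayoned rims off the ware board into the grey reject bin, leaving the tongs and the unmarked cup where they are. Then take the glazing tongs off their rest, close their jaws round the unmarked cup, touching it with the tongs only and never with the robot's fingers, and lift it upright, at least 10 cm clear of the board. Finish while still holding it up in the squeezed tongs, and leave everything else on the table where it stands.

Things in the scene. Friction and masses are not known exactly. Their poses are not given: they have to be found in the camera images.
- sound_cup: The sound cup: a small pale unglazed cup, straight-sided, 40 mm outside diameter (foot narrowing to 32 mm in the lowest 8 mm), 50 mm tall, 3 mm wall, about 70 g. Origin: centre of its underside, z up its axis. Starts upright on the ware board. No mark on it.
- reject_a: A reject: a small pale unglazed cup, straight-sided, 40 mm outside diameter (foot narrowing to 32 mm in the lowest 8 mm), 50 mm tall, 3 mm wall, about 70 g. Origin: centre of its underside, z up its axis. Starts upright on the ware board, its rim crayoned red all round and a red spot on its inner floor.
- reject_b: The other reject: a small pale unglazed cup, straight-sided, 40 mm outside diameter (foot narrowing to 32 mm in the lowest 8 mm), 50 mm tall, 3 mm wall, about 70 g. Origin: centre of its underside, z up its axis. Starts upright on the ware board, with the same red rim and spot.
- ware_board: Fixed plywood board, 120 mm (its x) by 300 mm (its y), 15 mm thick, on which the three cups stand in a rough row along its y, 95 mm apart (which is where varies). Origin: centre of its underside, on the table.
- reject_bin: Fixed open grey plastic bin, 190 x 190 mm outside, 90 mm tall, walls and floor 5 mm. Origin: centre of its underside, on the table, z up.
- tong_rest: Fixed wooden rest under the tongs: 240 mm (x) by 100 mm (y) base plate 8 mm thick with two crossbars, 14 mm wide, whose tops stand 30 mm above the table at x = -75 and +62 mm; between them the fingers have room. Origin: centre of its underside, nearly the same heading as the tongs.
- tongs: Spring-open steel glazing tongs, about 0.14 kg, 240 mm long, lying level on the rest's crossbars (origin 39 mm above the table). Origin: midway between the two blue grip pads, at mid-height, close to the centre of mass; x points to the jaws, z up, y from right arm to left. The hinge end is 100 mm behind. Take them from above across the blue pads. Arms 18 mm tall, jaws 26 mm tall.
- tongs_jaws (a point): Where a cup's axis belongs between the jaws: 100 mm ahead of the tongs' origin along x, at mid-height of the jaws. Each jaw is a shallow V, open inward, 30 mm long in x; gap between the Vs' ends about 80 mm open, 62 mm with the pads squeezed to 54 mm. They suit the straight side of a cup at mid-height.
- tongs_left: Left (+y) tong arm; origin on its hinge, 100 mm behind and 8 mm left of the tongs' origin. It turns inward 0.13 rad from open to closed on a cup (at most 0.22); the right arm mirrors it. Its blue pad is 60 mm long, 22 mm tall, centred on the tongs' origin in x and z. Over both pads' outsides: 63 mm open, 37 mm closed on a cup.
- tongs_right: Right (-y) tong arm, like the left; origin on its hinge, 8 mm right. The spring pushes each pad outward with about 6 N when open, 8 N squeezed to 54 mm (enough to carry the tongs by, with the jaws still open wide enough for a cup) and 12.5 N closed on a cup. Squeezing harder than that presses the jaws, with half the extra force, on the cup.
- glaze_brush: Bystander: the glaze brush, 170 mm long, lying on the table. Leave it where it is.
- spoon: Bystander: a spoon, 150 mm long, lying on the table. Leave it where it is.
- test_tile: Bystander: a flat blue test tile, 60 x 50 x 8 mm. Leave it where it is.
- small_bowl: Bystander: a lilac bowl, 100 mm across, 45 mm tall. Leave it where it is.
- glaze_bottle: Bystander: an amber glaze bottle, 44 mm across, 100 mm tall. Leave it where it is.
- glaze_jar: Bystander: a lilac glaze jar, 64 mm across, 80 mm tall. Leave it where it is.
- mug: Bystander: a teal mug, 76 mm across, 85 mm tall. Leave it where it is.

How it is judged (in metres and radians):
On the way, in this order (a step that is already met when the one before it is completed fails the run):
1. both red-rimmed cups lie released in the reject bin, the tongs and the sound cup not yet moved (x of reject_a in the frame of reject_bin between -0.095 and 0.095 m and y of reject_a in the frame of reject_bin between -0.095 and 0.095 m and z of each of reject_a, reject_b in the frame of reject_bin below 0.08 m and contact force between the fingers and reject_a below 0.1 N and linear speed of each of reject_a, reject_b below 0.1 m/s and x of reject_b in the frame of reject_bin between -0.095 and 0.095 m and y of reject_b in the frame of reject_bin between -0.095 and 0.095 m and contact force between the fingers and reject_b below 0.1 N and distance of each of tongs, sound_cup from where it was at the start of the episode below 0.03 m), for 0.2 s.
2. the tongs are lifted off their rest in the robot's fingers (height (world z) of tongs above 0.06 m and contact force between the fingers and tongs above 1 N and contact force between tongs and tong_rest below 0.1 N), for 0.2 s.
3. both jaws press on the sound cup (contact force between each of tongs_left, tongs_right and sound_cup above 0.5 N), for 0.2 s.
At the end, for the whole second after the job is handed in: Both marked cups at rest in the bin. The sound cup, still and within 20 degrees of upright, is clamped by both tong jaws (over 0.5 N each), its underside over 90 mm above the board; the fingers press the tongs (over 2 N), touch no cup; board, rest, bin do not bear it (all of step 3 and x of reject_a in the frame of reject_bin between -0.095 and 0.095 m and y of reject_a in the frame of reject_bin between -0.095 and 0.095 m and z of each of reject_a, reject_b in the frame of reject_bin below 0.08 m and contact force between the fingers and reject_a below 0.1 N and linear speed of each of reject_a, reject_b below 0.1 m/s and x of reject_b in the frame of reject_bin between -0.095 and 0.095 m and y of reject_b in the frame of reject_bin between -0.095 and 0.095 m and contact force between the fingers and reject_b below 0.1 N and height (world z) of sound_cup above 0.105 m and angle between sound_cup's own z axis and vertical below 0.35 rad and linear speed of sound_cup below 0.05 m/s and contact force between the fingers and tongs above 2 N and contact force between the arm and sound_cup below 0.1 N and contact force between sound_cup and ware_board below 0.05 N and contact force between tongs and tong_rest below 0.05 N and contact force between each of tongs, sound_cup and reject_bin below 0.05 N); the arm keeps its last pose, push and grip.
It fails at once if the robot touches the sound cup with its fingers or arm (contact force between any of the fingers, the arm and sound_cup above 0.5 N).
It fails at once if the sound cup is toppled (angle between sound_cup's own z axis and vertical above 0.8 rad).
It fails at once if a bystander is shoved more than 3 cm (distance of any of glaze_brush, spoon, test_tile, small_bowl, glaze_bottle, glaze_jar, mug from where it was at the start of the episode above 0.03 m).
It also fails if it takes over 72 s, if anything falls off the work surface, if the arm or the gripper's body presses on something with over 40 N, if the wrist force passes 120 N, or if a joint passes its speed limit or range.

ROBOT

A 7-joint arm with a two-finger parallel gripper is mounted at the origin on the work surface. World frame = base frame: x ahead of the robot, y to its left, z up, the work surface at z = 0. Lengths are in mm, angles in rad, forces in N, time in s.
With the tool pointing down it reaches from about 350 to 775 mm from the base axis. Payload 3.1 kg.
Tool frame: the origin (TCP) lies on the centre line of the jaws, within the pads' length; the fingertips stand 14 mm ahead of it and the grasp point (between the pads) lies 5 mm behind it (bot.tip_reach is the distance from the TCP to the fingertips, in mm); z points along the fingers, y is the line along which they close (so a half turn about z gives the same grasp; the last joint's range is limited). The gripper opens to 85 mm and grips with 20 to 120 N. Pads are 22 mm wide; open, the fingers measure 114 mm over their backs; the gripper's body (76 mm by 85 mm) begins 54 mm behind the grasp point. The pads swing forward as they close: fully open they stand 13 mm farther back than shut.
Start: joints at [1.183, 0.311, 0.014, 1.512, -0.004, 1.319, -0.027], TCP at [186.456, -517.447, 245.304] pointing down, gripper open.
Joint ranges: [-2.7, 2.7], [-0.3, 1.91], [-1.27, 1.3], [0.12, 2.57], [-1.44, 4.58], [0.2, 2.03], [-3.05, 3.05]. Speed limits (rad/s): [2.79, 2.79, 3.14, 3.14, 3.14, 3.14, 3.14].

INTERFACE

Orientations are given as [roll, pitch, yaw] about the fixed x, y, z axes, in that order (R = Rz(yaw) Ry(pitch) Rx(roll)).
In Python, from plant import bot, read_state, imaging gives the robot as it stands. Calls block until the motion is done:
- bot.movep(position, orientation): joint-space move of the TCP to a pose.
- bot.line_to(position, rate=150, attitude=None, f_stop=None): straight line of the TCP; attitude=None keeps the orientation; rate is the mean speed in mm/s. With f_stop (N) it stops when the force on the tool has changed by that much, and returns True; else False.
- bot.goto_joints(angles): joint-space move.
- bot.move_gripper(opening, force=None): finger opening in mm; force is the grip in N (None keeps the last); returns when the fingers have stopped.
- bot.hold(seconds).
- bot.solve_ik(position, orientation): joint angles nearest the present ones, or None.
- read_state(): the state.
- imaging.capture(name): name is "scene" or "top" or "wrist"; returns (picture, depth): 384x512x3 uint8, red, green, blue; 384x512 float32, mm along the optical axis (not along the pixel's ray), 0 where there is no reading.
- imaging.get_calibration(name): a dict with "mtx" (3x3 intrinsics, pixels), "k1" (the pictures are not rectified: a ray, as slopes to the right and down, at radius r is drawn at 1 + k1 r^2 times it, then the intrinsics apply), "R" (3x3) and "t" (3): a world point X has camera coordinates R X + t. Camera axes: x right, y down, z forward; pixel columns grow to the right and rows downward; lengths in mm; the calibration is good to about 2 mm. A picture is of the moment at which its call begins: read the wrist's pose just before it. get_calibration takes no time and is no camera call; for the wrist camera it gives the pose at the moment of the call.
A pose or a line that the arm cannot do raises bot.PlanningError and nothing moves.
- bot.finish_job(): hands the job in; it is judged then, once.
The state is a dict: "clock": time; "q": joint angles; "joint_vel": joint speeds; "tau": joint torques, N m; "position": TCP position; "eef_rot": TCP orientation; "wrist_force": force on the tool from outside, world axes, zero at the start; "moment": the same for the moment, N m; "gripper_width": finger opening in mm; "grip_force": force on a finger pad.
Only numpy, scipy, OpenCV 4.12 (cv2) and the standard library are available. Lean on these libraries where they do the work, as an engineer would, in place of code of your own. Each camera call takes 0.05 s, during which the arm holds its last target. There are 200 camera calls.

## Working session

There is one attempt and no reset: what is moved stays moved. The work goes in short steps, each a Python script; the robot and the scene stay as the last script left them, time stands still between calls to the robot, and variables do not carry over. Pictures are saved under pics/ and viewed, at most 10 in all, crops included, and the job is handed in when it is done.

```bash
mkdir -p pics; ls; python3 - <<'E'
from plant import bot, read_state, imaging
import cv2,numpy as np
a=[]
for n in("top","scene"):
    p,d=imaging.capture(n); np.savez(f"{n}.npz",p=p,d=d)
    cv2.imwrite(f"pics/{n}0.png",p[...,::-1]); c=imaging.get_calibration(n)
    print(n,c['mtx'].round(1).tolist(),c['k1'],(-np.array(c['R']).T@np.array(c['t'])).round(), np.array(c['R']).round(2).tolist())
print(read_state())
E
```

```text
pics
top [[489.6, 0.0, 257.1], [0.0, 489.6, 193.3], [0.0, 0.0, 1.0]] -0.19904734843821073 [ 372.  -27. 1462.] [[-0.01, -1.0, -0.02], [-0.99, 0.01, -0.14], [0.14, 0.02, -0.99]]
scene [[414.0, 0.0, 252.0], [0.0, 414.0, 193.9], [0.0, 0.0, 1.0]] -0.09617084887935905 [1271.   93.  924.] [[-0.13, 0.99, -0.01], [0.76, 0.1, -0.64], [-0.63, -0.09, -0.77]]
{'clock': 0.1, 'q': array([ 1.1832865 ,  0.31168187,  0.0139962 ,  1.51287561, -0.00439099,
        1.31919161, -0.02721131]), 'joint_vel': array([ 0.00036856, -0.0022752 ,  0.00169209, -0.00146712,  0.0005422 ,
        0.000853  , -0.00051386]), 'tau': array([ 9.85179540e-04, -3.80853474e+01,  1.46477181e-01, -2.31242090e+01,
        1.22682870e-02,  8.09335615e-03, -1.99776264e-05]), 'position': array([ 186.23008268, -516.86214073,  244.31833071]), 'eef_rot': array([-3.13946910e+00,  9.93611005e-05,  3.45874425e-01]), 'wrist_force': array([0.56426181, 0.57549608, 0.18975614]), 'moment': array([-0.01635328,  0.03021729, -0.01004957]), 'grip_force': 0.0, 'gripper_width': 85.42227938366449}
```

View pics/top0.png

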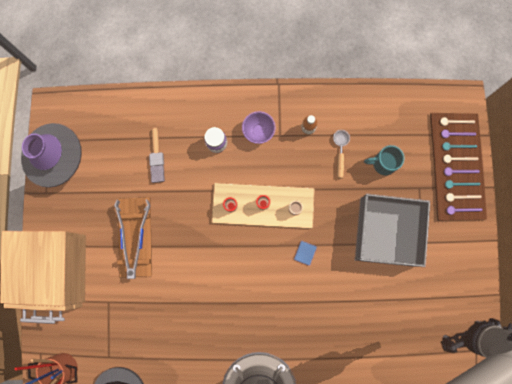

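View pics/scene0.png

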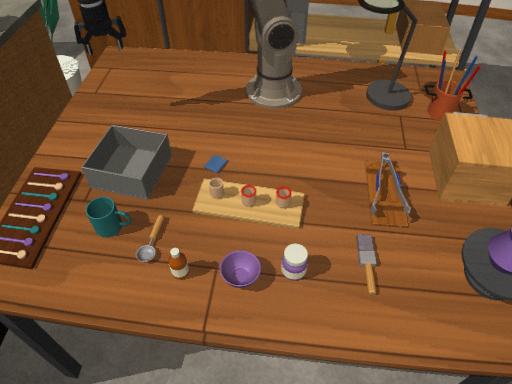

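The top view is oriented with +x up and +y left. It shows the red-rimmed cups at (231,205) and (263,202), and the sound cup at (295,208). The bin is at (393,230), and the tongs at (131,238) have their jaws pointing up (+x), hinge at (130,275) and blue pads at mid-length. The scene view agrees, and the tile lies on the robot's side of the sound cup.

```bash
cat > h.py <<'E'
from plant import bot, read_state, imaging
import cv2,numpy as np
def rays(uv,c):
    n=cv2.undistortPoints(np.float64(uv).reshape(-1,1,2),np.float64(c['mtx']),np.float64([c['k1'],0,0,0])).reshape(-1,2)
    return np.c_[n,np.ones(len(n))]
def cloud(uv,d,c):           # uv Nx2, depth mm -> world
    return (rays(uv,c)*np.float64(d)[:,None]-np.array(c['t']))@np.array(c['R'])
def plane(uv,c,z):
    R=np.array(c['R']);o=-R.T@np.array(c['t']);v=rays(uv,c)@R
    return o+v*((z-o[2])/v[:,2])[:,None]
def fullcloud(d,c):
    v,u=np.mgrid[:d.shape[0],:d.shape[1]];uv=np.c_[u.ravel(),v.ravel()]
    return cloud(uv,d.ravel(),c).reshape(*d.shape,3)
def circ(P):
    s=np.linalg.lstsq(np.c_[2*P[:,:2],np.ones(len(P))],(P[:,:2]**2).sum(1),rcond=None)[0]
    return s[:2],np.sqrt(s[2]+s[:2]@s[:2])
def blobs(m,amin=4):
    n,l,st,ce=cv2.connectedComponentsWithStats(m.astype(np.uint8))
    return [(st[i,4],ce[i],l==i) for i in range(1,n) if st[i,4]>=amin]
def red(p):
    h=cv2.cvtColor(p,cv2.COLOR_RGB2HSV);return ((h[...,0]<8)|(h[...,0]>172))&(h[...,1]>150)&(h[...,2]>90)
def blue(p):
    h=cv2.cvtColor(p,cv2.COLOR_RGB2HSV);return (h[...,0]>100)&(h[...,0]<128)&(h[...,1]>110)&(h[...,2]>60)
E
cat > m.py <<'E'
from h import *
c=imaging.get_calibration("top");f=np.load("top.npz");p,d=f['p'],f['d'];W=fullcloud(d,c)
z=W[...,2]
box=np.zeros(z.shape,bool);box[180:235,205:320]=1
for a,ce,m in blobs(box&(z>45),8): P=W[m];print("cup",a,ce.round(1),P.mean(0).round(1),P.min(0).round(),P.max(0).round(), "red",(red(p)&m).sum())
for a,ce,m in blobs(box&red(p),3): print("red",a,ce.round(1),plane([ce],c,65).round(1))
box[:]=0;box[190:280,100:165]=1
for a,ce,m in blobs(box&blue(p),4): print("blue",a,ce.round(1),plane([ce],c,45).round(1),W[m].mean(0).round(1))
P=W[box&(z>38)&(z<70)];print("tongs",len(P),P.min(0).round(),P.max(0).round())
box[:]=0;box[185:275,350:440]=1
P=W[box&(z>75)];print("bin",len(P),P.min(0).round(),P.max(0).round(),cv2.minAreaRect(np.float32(P[:,:2])))
box[:]=0;box[180:235,205:320]=1
P=W[box&(z>9)&(z<22)];print("board",cv2.minAreaRect(np.float32(P[:,:2])))
E
python3 m.py
```

```text
cup 76 [263.  201.4] [542.6 -20.5 100.5] [372. -40.  47.] [ 566.    0. 1462.] red 58
cup 82 [229.9 204. ] [541.   75.7  63.8] [520.  55.  48.] [561.  96.  73.] red 59
cup 61 [295.5 207.1] [ 529.9 -113.3   61.4] [ 510. -132.   48.] [547. -94.  72.] red 0
red 99 [262.5 202.4] [[544.3 -18.2  65. ]]
red 98 [229.8 204.5] [[539.3  75.8  65. ]]
blue 32 [140.9 237.7] [[446.5 340.   45. ]] [446.5 339.8  45.7]
blue 19 [121.1 238.9] [[442.8 400.4  45. ]] [442.7 399.4  48.3]
tongs 432 [328. 318.  38.] [558. 423.  56.]
bin 646 [ 353. -499.   75.] [ 562.  -27. 1462.] ((463.1583557128906, -263.8301696777344), (465.086669921875, 202.43069458007812), 87.52432250976562)
board ((542.7721557617188, -11.235702514648438), (319.6138000488281, 124.52644348144531), 85.17321014404297)
```

```bash
cat > pick.py <<'E'
from h import *
c=imaging.get_calibration("top");f=np.load("top.npz");p,d=f['p'],f['d'];W=fullcloud(d,c);z=W[...,2]
box=np.zeros(z.shape,bool);box[185:275,350:440]=1
P=W[box&(z>75)&(d>0)];r=cv2.minAreaRect(np.float32(P[:,:2]));print("bin",r)
bx,by=r[0]
best=None
for yaw in (np.pi/2,-np.pi/2):
    q=bot.solve_ik([541,76,150],[np.pi,0,yaw]);print(yaw,q)
    if q is not None and (best is None or abs(q[6])<best[0]): best=(abs(q[6]),yaw)
o=[np.pi,0,best[1]]
bot.move_gripper(80,30)
for (x,y),dy in (((541,76),-38),((543.5,-19),38)):
    bot.movep([x,y,150],o); print(read_state()['clock'])
    bot.line_to([x,y,46],150)
    bot.move_gripper(0,30); s=read_state();print('w',s['gripper_width'],s['grip_force'])
    bot.line_to([x,y,190],250)
    bot.movep([bx,by+dy,190],o)
    print('w',read_state()['gripper_width'])
    bot.line_to([bx,by+dy,68],200)
    bot.move_gripper(70)
    bot.line_to([bx,by+dy,190],300)
    print(read_state()['clock'])
bot.movep([480,-113,280],o)
for n in("wrist","top"):
    c=imaging.get_calibration(n);p,d=imaging.capture(n)
    np.savez(n+"1.npz",p=p,d=d,**c);cv2.imwrite(f"pics/{n}1.png",p[...,::-1])
s=read_state();c=imaging.get_calibration("wrist");print(s['clock'],s['position'],-np.array(c['R']).T@c['t'],np.array(c['R']).round(2).tolist())
E
python3 pick.py; python3 -c "
import cv2,numpy as np
a=cv2.imread('pics/wrist1.png');b=cv2.imread('pics/top1.png')
cv2.imwrite('pics/both1.png',cv2.resize(np.vstack([a,b]),(400,600)))"
```

```text
bin ((456.9645080566406, -394.45513916015625), (193.7318115234375, 191.0749969482422), 83.03152465820312)
1.5707963267948966 [ 0.38487843  0.48576416 -0.76962352  1.64376662  0.36215913  1.16049795
 -0.47356866]
-1.5707963267948966 [ 0.55837452  0.60863165 -1.07649617  1.63802523  0.56136674  1.23899422
  2.50831449]
2.8083
w 38.41399891367332 30.67429766524583
w 38.569279520091165
8.4167
9.9833
w 39.47628285491824 30.169960856437683
w 39.78356220044231
14.95
16.0667 [ 479.53512649 -115.790358    278.81532251] [480.16794609 -31.10074458 407.17236373] [[1.0, -0.0, -0.0], [-0.0, -0.94, 0.33], [-0.0, -0.33, -0.94]]
```

View pics/both1.png

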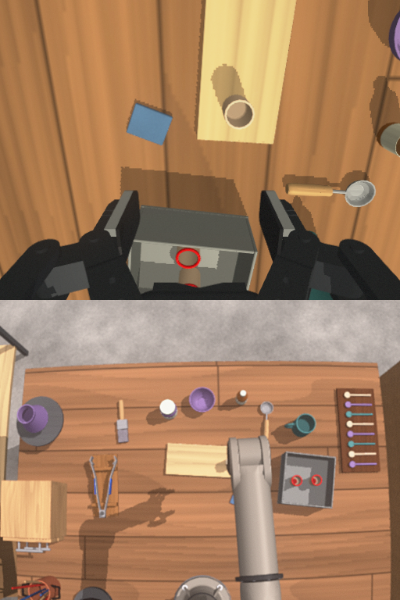

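The wrist crop shows both reds dropped in the bin, and the sound cup standing at about (304,143) in full-resolution wrist pixels. The top view confirms both red cups are in the bin and the tongs are undisturbed.

```bash
cat > m2.py <<'E'
from h import *
f=np.load("wrist1.npz");c={k:f[k] for k in('mtx','R','t')};c['k1']=float(f['k1'])
W=fullcloud(f['d'],c);m=(W[...,2]>58)&(W[...,2]<72)&(f['d']>0);m[:100]=0;m[190:]=0;m[:,:260]=0;m[:,350:]=0
P=W[m];print("rim",len(P),P.min(0),P.max(0),P.mean(0),circ(P))
o=[np.pi,0,0.04]
for yw in(0.04,np.pi+.04,-np.pi+.04):print(bot.solve_ik([445,370,45],[np.pi,0,yw]),bot.solve_ik([425,-113,45],[np.pi,0,yw]))
bot.movep([470,370,300],o);bot.hold(.2)
c=imaging.get_calibration("wrist");p,d=imaging.capture("wrist");np.savez("wrist2.npz",p=p,d=d,**c);cv2.imwrite("pics/wrist2.png",p[...,::-1])
W=fullcloud(d,c)
for a,ce,m in blobs(blue(p),60):
    P=W[m];print("blue",a,ce.round(),P.mean(0).round(1),P.min(0).round(),P.max(0).round(),cv2.fitLine(np.float32(P[P[:,2]>43][:,:2]),cv2.DIST_L2,0,.01,.01).ravel().round(3))
print(read_state()['clock'],read_state()['position'])
E
python3 m2.py
```

```text
rim 421 [ 510.72566683 -130.96940041   58.02386103] [550.46257742 -91.37735344  66.49882234] [ 530.67632507 -110.89304244   63.46989049] (array([ 530.41038661, -110.7678755 ]), np.float64(18.25828395785238))
[-0.25691154  0.65812433 -0.67883438  1.65957871  0.47551297  0.99522983
 -2.62903762] [ 0.75133028  0.40040332 -0.64379557  2.03635114  0.33005548  0.80654913
 -1.61696579]
[-0.20249721  0.68905888 -0.76855871  1.65748681  0.54477323  1.02136268
  0.46072979] [ 1.10662041  0.62941188 -1.16727905  2.02631525  0.71442546  0.97254084
  1.17818058]
[-0.20249721  0.68905888 -0.76855871  1.65748681  0.54477323  1.02136268
  0.46072979] [ 1.10662041  0.62941188 -1.16727905  2.02631525  0.71442546  0.97254084
  1.17818058]
blue 145 [227. 162.] [446.  400.7  48.8] [418. 398.  38.] [476. 404.  52.] [9.97000e-01 7.60000e-02 4.46686e+02 4.00786e+02]
blue 143 [277. 164.] [445.6 342.3  48.6] [418. 335.   6.] [475. 346.  52.] [ 9.97000e-01 -8.10000e-02  4.45448e+02  3.42483e+02]
18.4167 [470.43052494 369.46751783 300.03276028]
```

View pics/wrist2.png

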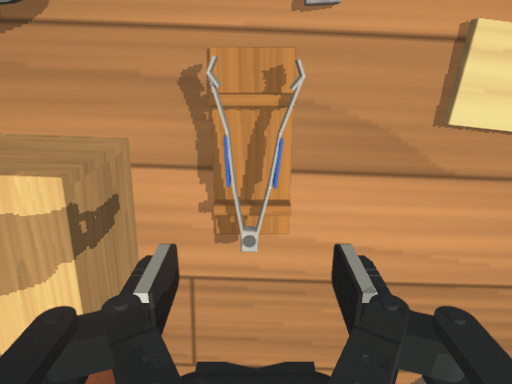

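The wrist view shows the tongs with hinge at (250,240), jaws at about (212,72) and (300,72), and pads at (227,162) and (277,164). That puts the origin near (446, 371.5) with heading about 0.

```bash
cat > tg.py <<'E'
from h import *
f=np.load("wrist2.npz");c={k:f[k] for k in('mtx','R','t')};c['k1']=float(f['k1'])
W=fullcloud(f['d'],c);P=W[140:300,:135].reshape(-1,3);P=P[(P[:,2]>60)&(P[:,0]<520)];print("box",len(P),P.min(0).round(),P.max(0).round())
h=W[232:248,243:257].reshape(-1,3);h=h[h[:,2]>35];print("hinge",h.mean(0).round(1))
o=[np.pi,0,0]
bot.move_gripper(85,20)
bot.movep([446,371.5,130],o)
print("stop",bot.line_to([446,371.5,32],100,f_stop=12),read_state()['position'])
bot.move_gripper(54,20);s=read_state();print(s['gripper_width'],s['grip_force'],s['position'])
bot.line_to([446,371.5,60],60);bot.hold(.1)
bot.line_to([446,371.5,170],200);bot.hold(.3);s=read_state();print(s['gripper_width'],s['grip_force'],s['clock'])
bot.movep([428,-111,170],o);bot.hold(.2)
c=imaging.get_calibration("wrist");p,d=imaging.capture("wrist");np.savez("wrist3.npz",p=p,d=d,**c);cv2.imwrite("pics/wrist3.png",p[...,::-1])
s=read_state();print(s['gripper_width'],s['grip_force'],s['clock'],s['position'],s['eef_rot'])
E
python3 tg.py
```

```text
box 18073 [279. 409.  60.] [483. 651. 338.]
hinge [347.8 371.1  50.5]
stop False [446.42424483 372.11250704  32.78954422]
54.47138751344606 11.400966793298721 [447.3664095  373.22844858  34.9291732 ]
54.190645461838386 7.593996226787567 22.7083
54.19500062814794 7.593877762556076 24.7167 [ 428.34702856 -110.27197917  170.06672597] [-3.14135484e+00 -2.63767109e-04  1.57655655e-03]
```

View pics/wrist3.png

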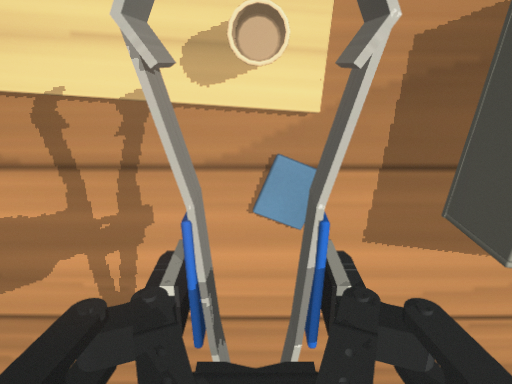

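Tongs are held, jaws open at (145,40) and (372,40), with the cup between them at (259,33). Next I'll measure the jaw points and the pitch, and check the cup rim.

```bash
cat > m3.py <<'E'
from h import *
f=np.load("wrist3.npz");c={k:f[k] for k in('mtx','R','t')};c['k1']=float(f['k1'])
W=fullcloud(f['d'],c);d=f['d']
for n,(a,b,e,g) in dict(L=(0,72,100,180),R=(0,72,335,410)).items():
    P=W[a:b,e:g][d[a:b,e:g]>0];P=P[P[:,2]>130]
    print(n,len(P),P.min(0).round(1),P.max(0).round(1))
    Q=P[P[:,2]>np.percentile(P[:,2],60)-6]
    for x0 in range(470,550,8):
        q=P[(P[:,0]>=x0)&(P[:,0]<x0+8)]
        if len(q)>5: print(x0,"top",np.percentile(q[:,2],90).round(1),"y",q[:,1].min().round(1),q[:,1].max().round(1))
m=blue(f['p'])&(W[...,2]>130);
for a,ce,k in blobs(m,60):
    P=W[k]; print("pad",P.mean(0).round(1),P.min(0).round(),P.max(0).round())
P=W[:75,220:300];P=P[(P[...,2]>58)&(P[...,2]<72)];print("rim",len(P),circ(P),P.min(0).round(1),P.max(0).round(1))
E
python3 m3.py
```

```text
L 2660 [510.1 -80.1 159.4] [534.4 -66.3 189.1]
510 top 187.1 y -80.1 -69.5
518 top 187.4 y -76.6 -67.3
526 top 187.2 y -73.3 -66.3
R 2662 [ 510.4 -153.   159.8] [ 534.6 -139.8  188.9]
510 top 187.1 y -150.2 -139.8
518 top 187.4 y -152.2 -143.0
526 top 187.3 y -153.0 -146.5
534 top 164.6 y -146.8 -146.3
pad [429.9 -85.6 184.6] [ 399. -110.  168.] [513. -79. 298.]
pad [ 430.2 -134.6  184.7] [ 399. -141.  168.] [ 513. -110.  298.]
rim 1011 (array([ 530.85457562, -111.73615313]), np.float64(18.067090692254173)) [ 511.1 -131.3   58.1] [549.8 -92.7  67.3]
```

```bash
cat > gr.py <<'E'
from h import *
def st(t):
    s=read_state();print(t,round(s['gripper_width'],1),round(s['grip_force'],1),s['position'].round(1),s['wrist_force'].round(1),round(s['clock'],1))
print(bot.line_to([431,-112.3,90],100));st('mid')
print("stop",bot.line_to([431,-112.3,40],50,f_stop=8));st('down')
bot.move_gripper(48);bot.move_gripper(43);bot.move_gripper(40);st('pre')
bot.move_gripper(28,32);bot.hold(.5);st('closed')
c=imaging.get_calibration("wrist");p,d=imaging.capture("wrist");cv2.imwrite("pics/wrist4.png",p[...,::-1])
E
python3 gr.py
```

```text
False
mid 53.9 7.6 [ 431.6 -112.3   90.5] [ 0.3  0.6 -1.2] 25.7
stop False
down 54.3 7.6 [ 431.4 -112.3   40.3] [-0.3 -0.5 -1.4] 26.8
pre 40.6 12.9 [ 431.  -112.3   40. ] [-0.6 -0.5 -2.5] 27.5
closed 37.7 32.5 [ 431.1 -112.2   40. ] [-0.3  0.3 -1.3] 28.2
```

View pics/wrist4.png

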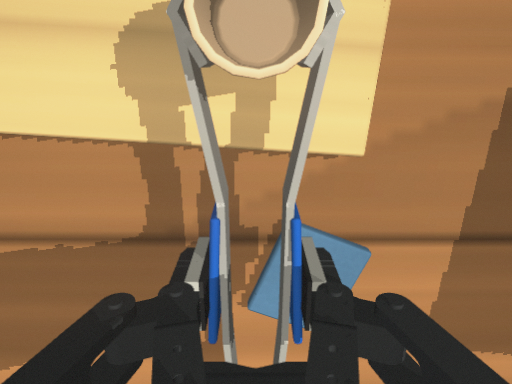

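The jaws have closed on both sides of the cup: cup centre is at about (258,15), and the Vs meet it at (200,50) and (318,50). Pad width is 37.7 mm, as expected for a cup. Lifting now.

```bash
cat > lf.py <<'E'
from h import *
def st(t):
    s=read_state();print(t,round(s['gripper_width'],1),round(s['grip_force'],1),s['position'].round(1),s['wrist_force'].round(1),round(s['clock'],1))
bot.line_to([431,-112.3,60],40);st('a')
bot.line_to([431,-112.3,185],80);bot.hold(1);st('up')
for n in("wrist","scene"):
    c=imaging.get_calibration(n);p,d=imaging.capture(n);cv2.imwrite(f"pics/{n}5.png",p[...,::-1])
    if n=="wrist":
        W=fullcloud(d,c);P=W[:90,190:330];P=P[(P[...,2]>150)&(P[...,2]<225)];P=P[P[:,2]>np.percentile(P[:,2],90)-6]
        print("rim",P.min(0).round(1),P.max(0).round(1),(np.linalg.lstsq(np.c_[P[:,:2]-P[:,:2].mean(0),np.ones(len(P))],P[:,2],rcond=None)[0]).round(3))
a=cv2.imread('pics/wrist5.png');b=cv2.imread('pics/scene5.png');cv2.imwrite('pics/both5.png',cv2.resize(np.vstack([a,b]),(400,600)))
E
python3 lf.py
```

```text
a 37.7 32.4 [ 430.9 -112.4   60.1] [ 0.5 -0.  -2.3] 28.9
up 37.7 32.4 [ 431.  -112.3  185. ] [ 0.8  0.  -2. ] 31.6
rim [ 511.4 -132.2  202.7] [532.8 -93.8 210.6] [-5.40000e-02 -2.00000e-03  2.08264e+02]
```

View pics/both5.png

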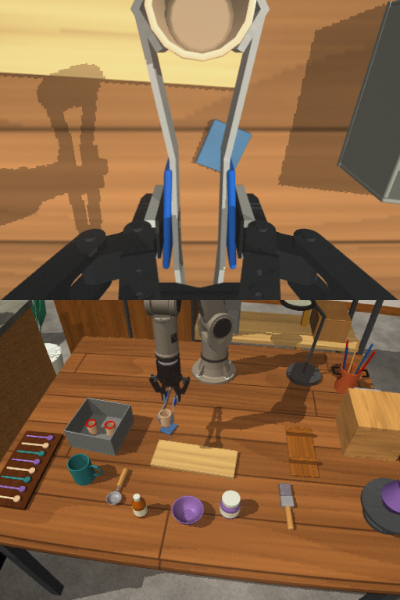

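The cup is upright in the tongs, with its rim at about z = 209 mm and so its underside at about 159 mm. Both rejects are in the bin and the bystanders look untouched.

```bash
python3 -c "
from plant import bot
print(bot.finish_job())"
```

```text
the job is handed in; nothing more can be done
None
```

I handed the job in at about 32 s: both red-rimmed cups are in the bin, and the sound cup is held upright in the squeezed tongs with its underside about 14 cm above the board; no verdict was returned.

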